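# Deflection test of a leaf spring

### The arm

A 7-joint arm with a two-finger parallel gripper is mounted at the origin on a cart in front of the work surface, level with it; the furniture and walls round the work are solid. World frame = base frame: x ahead of the robot, y to its left, z up, the work surface at z = 0. Lengths are in m, angles in rad, forces in N, time in s.
With the tool pointing down it reaches from about 0.425 to 0.875 m from the base axis. Payload 4.7 kg.
Tool frame: the origin (TCP) lies on the centre line of the jaws, within the pads' length; the fingertips stand 19 mm ahead of it and the grasp point (between the pads) is the TCP; z points along the fingers, y is the direction in which the jaws open and shut (so a half turn about z gives the same grasp; the last joint's range is limited). The gripper opens to 85 mm and grips with 20 to 120 N. Pads are 22 mm wide; open, the fingers measure 114 mm over their backs; the gripper's body (76 mm by 85 mm) begins 54 mm behind the grasp point. The pads swing forward as they close: fully open they stand 13 mm farther back than shut.
Start: joints at [1.266, 0.321, -0.07, 1.45, 0.023, 1.371, -0.057], TCP at [0.204, -0.617, 0.25] pointing down, gripper open.
Joint ranges: [-2.86, 2.86], [-0.3, 2.09], [-1.38, 1.24], [0.06, 2.45], [-1.56, 4.7], [0.09, 2.05], [-2.69, 2.69]. Speed limits (rad/s): [2.57, 2.57, 3.14, 3.14, 3.14, 3.14, 3.14].

### API

Orientations are given as a unit quaternion [w, x, y, z].
In Python, from bench import monitor, viewer, bot gives the robot as it stands.
- The arm moves only by the shell command python3 -m handwheel 'ROWS' [FORCE]. ROWS is JSON, a list of rows, each a list of 5 numbers: the gripper command: -1 is shut, 1 is fully open, values between are in proportion, then the shift along the tool's x, y, z in cm, then the turn about the tool's z in degrees. In form: [[hand, x, y, z, turn], ...]. A call has exactly 8 rows; each row is the pose to reach, as a shift and turn from the pose commanded when the call began, along the tool's axes at that moment; what a row does not reach only later rows make up. A row lasts 1/12 s, in which the tool goes at most 41.7 mm and 7.16 degrees, less where a joint would pass 70% of its speed; a pose out of reach is approached as far as the arm can. A call with a gripper value outside its range is refused whole. The fingers move at their own pace and stop on an object; FORCE is the grip in N (left out, the last holds). Time passes only in rows, so rows that repeat a pose let the fingers close, or fill a call up. It gives the time, the measured TCP pose, the force and the opening at its end, in the units of the state.
- monitor.read_state(): the state, without advancing time (a new reading comes with each control period).
- viewer.grab_frame(name): name is "scene" or "top"; returns a dict with "image" (480x640x3 uint8, blue, green, red), "range_z" (480x640 float32, m along the optical axis (not along the pixel's ray), 0 where there is no reading), "vertical_fov" (degrees; the focal length in pixels is half the picture's height over the tangent of half this angle, whatever the lens; pixels are square), "cx", "cy" (the principal point, pixels), "T" (4x4, takes a point from camera to world coordinates). Camera axes: x right, y down, z forward; pixel columns grow to the right and rows downward; lengths in m; the calibration is good to about 2 mm. A picture is of the moment at which its call begins.
- bot.finish_job(): hands the job in, once; it reports no verdict.
The state is a dict: "time_s": time; "joint_pos": joint angles; "joint_velocities": joint speeds; "joint_torque": joint torques, N m; "tool_pos": TCP position; "tool_rot": TCP orientation; "wrist_force": force on the tool from outside, world axes, zero at the start; "ft_torque": the same for the moment, N m; "width": finger opening in m.
Only numpy, scipy, OpenCV 4.12 (cv2) and the standard library are available. Lean on these libraries where they do the work, as an engineer would, in place of code of your own. Each camera call takes 0.05 s, during which the arm holds its last target.

### The job

Test the longer of the two clamped leaf springs: with closed fingertips press gently straight down on the round rivet at its mid-span until its free end is level with the gap between the two gauge pins beside it, hold it there for two seconds, then let go so that it springs back up. Do not push the free end below the lower pin, do not press on the shorter spring, and do not shift the pins.

Things in the scene. Friction and masses are not known exactly. Their poses are not given: they have to be found in the camera images.
- long_spring_mid (a point): top centre of the round dark rivet head (18 mm across, 4 mm high) at mid-span of the longer spring, where to press. Steel strip, 170 mm free, 28 wide, 2.4 thick, level 80 mm above the desk, clamped at one end of a fixed grey stand. Pressed here it gives about 0.7 N/mm, the free end sinks 2.4 times as far as the rivet, and it springs back. x towards the free end, z up
- long_spring_tip (a point): middle of the free end of the longer strip, at half its thickness, 85 mm from the rivet; x along the strip away from the clamp, z up. The clamp at the other end stands 14 mm, the gauge post 34 mm beyond the free end 12 mm, above the strip
- long_spring_gap (a point): point half-way between the ends of the longer spring's two gauge pins, 5 mm beyond its free end. Level steel pins 4 mm thick, 12 mm above and 12 mm below this point, on a dark collar on a thin post; they point at the free end but it passes them freely. Set anew each time: 16 to 34 mm lower than the unloaded free end. z up
- short_spring: the other stand, alike but with a shorter strip (110 mm free, 80 mm above the desk; stand 206 mm long, 62 wide) and its own pins; fixed to the desk; origin at the centre of its underside, x towards its free end. Not to be pressed

How it is judged:
On the way:
1. the long spring is pressed at its rivet so that its free end is between the levels of the two pins, held for a second (z of long_spring_tip in the frame of long_spring_gap between -0.01 and 0.01 m and horizontal distance between the grasp point and long_spring_mid below 0.02 m), for 1 s.
At the end, for the whole second after the job is handed in: the long spring was held for at least 1 s with its free end within 10 mm above or below the mid-gap level, pressed within 20 mm of the rivet's centre; it is let go and its free end is back up, more than 12.5 mm above the mid-gap level (z of long_spring_tip in the frame of long_spring_gap above 0.0125 m); the robot touches nothing.
It fails at once if the free end is pushed more than 14 mm below the mid-gap level (past the lower pin) (z of long_spring_tip in the frame of long_spring_gap below -0.014 m).
It fails at once if the fingers press anything harder than 25 N (contact force between the fingers and anything else above 25 N).
It fails at once if the fingers press on the short spring's stand with more than 2 N (contact force between the fingers and short_spring above 2 N).
It fails at once if the pins are shifted by more than 5 mm (distance of long_spring_gap from where it was at the start of the episode above 0.005 m).
It also fails if it takes over 38 s, if anything falls off the work surface, if the arm or the gripper's body presses on something with over 40 N, if the wrist force passes 120 N, or if a joint passes its speed limit or range.

## Working session

There is one attempt and no reset: what is moved stays moved. The work goes in short steps, Python scripts to look and compute and a shell command to move; the robot and the scene stay as the last step left them, time stands still between calls to the robot, and variables do not carry over. Pictures are saved under pics/ and viewed, and the job is handed in when it is done.

```bash
mkdir -p pics; ls; python3 - <<'E'
from bench import monitor, viewer, bot
import cv2,numpy as np
s=monitor.read_state();print({k:np.round(v,3).tolist() for k,v in s.items()})
for n in("scene","top"):
    f=viewer.grab_frame(n);cv2.imwrite(f"pics/{n}0.png",f["image"]);np.savez(f"{n}0.npz",**f)
    print(n,f["vertical_fov"],f["cx"],f["cy"],np.round(f["T"],3).tolist())
E
```

```text
pics
{'time_s': 0.0, 'joint_pos': [1.266, 0.322, -0.07, 1.452, 0.023, 1.371, -0.057], 'joint_velocities': [-0.001, -0.0, -0.0, 0.0, 0.001, 0.0, 0.0], 'joint_torque': [-0.001, -49.358, -0.382, -31.432, 0.013, 0.011, -0.0], 'tool_pos': [0.204, -0.617, 0.249], 'tool_rot': [-0.001, 0.987, 0.159, -0.0], 'wrist_force': [0.148, -0.747, 0.231], 'ft_torque': [0.059, 0.034, 0.008], 'width': 0.086}
scene 43.01581911294696 310.3316545548441 244.54409953042378 [[-0.865, -0.329, 0.38, 0.009], [-0.502, 0.593, -0.629, 0.781], [-0.018, -0.735, -0.678, 0.96], [0.0, 0.0, 0.0, 1.0]]
top 44.06067064827659 321.281827000939 240.33780166510482 [[-0.001, -0.986, 0.168, 0.275], [-1.0, -0.001, -0.009, -0.034], [0.009, -0.168, -0.986, 1.31], [0.0, 0.0, 0.0, 1.0]]
```

View pics/scene0.png

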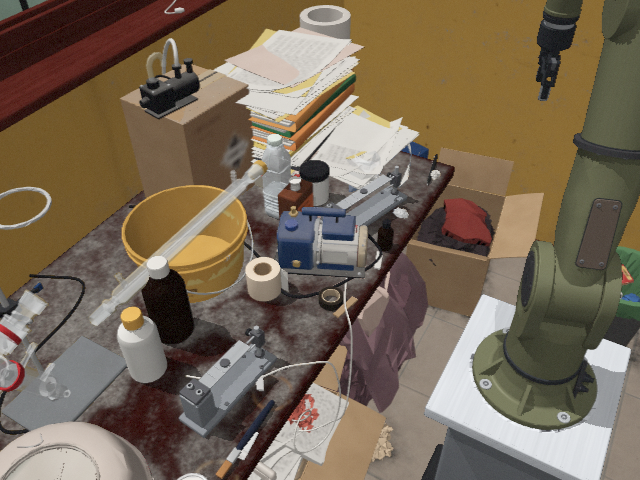

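View pics/top0.png

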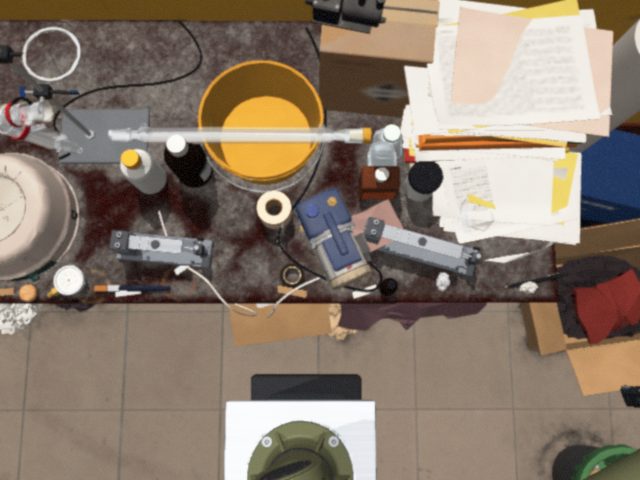

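The top view shows two stands. The left one, around (160,248), looks shorter, and the right one, around (423,245), looks longer with its rivet near (423,241). I'll zoom in on both.

```bash
cat > h.py <<'E'
import numpy as np,cv2
def load(n): return dict(np.load(n))
def foc(f): return f["image"].shape[0]/2/np.tan(np.radians(float(f["vertical_fov"]))/2)
def pt(f,u,v,d=None):
    d=f["range_z"][int(round(v)),int(round(u))] if d is None else d
    F=foc(f); return (f["T"]@[ (u-f["cx"])/F*d,(v-f["cy"])/F*d,d,1])[:3]
def plane(f,u,v,z):
    F=foc(f);r=f["T"][:3,:3]@[(u-f["cx"])/F,(v-f["cy"])/F,1];o=f["T"][:3,3]
    return o+r*(z-o[2])/r[2]
E
python3 - <<'E'
from h import *
a=load("top0.npz");b=load("scene0.npz")
c=cv2.resize(a["image"][205:285,355:495],None,fx=5.7,fy=5.7,interpolation=cv2.INTER_CUBIC);cv2.imwrite("pics/topL.png",c)
c=cv2.resize(b["image"][150:250,310:450],None,fx=5.7,fy=5.7,interpolation=cv2.INTER_CUBIC);cv2.imwrite("pics/sceneL.png",c)
for f,u,v in((a,375,229),(a,423,241),(a,468,260),(a,120,243),(a,160,245)):print(u,v,pt(f,u,v).round(4))
E
```

```text
375 229 [ 0.5065 -0.1579  0.0873]
423 241 [ 0.4818 -0.2589  0.0828]
468 260 [ 0.446  -0.3604  0.0502]
120 243 [0.4768 0.3749 0.0848]
160 245 [0.4732 0.2924 0.081 ]
```

View pics/topL.png

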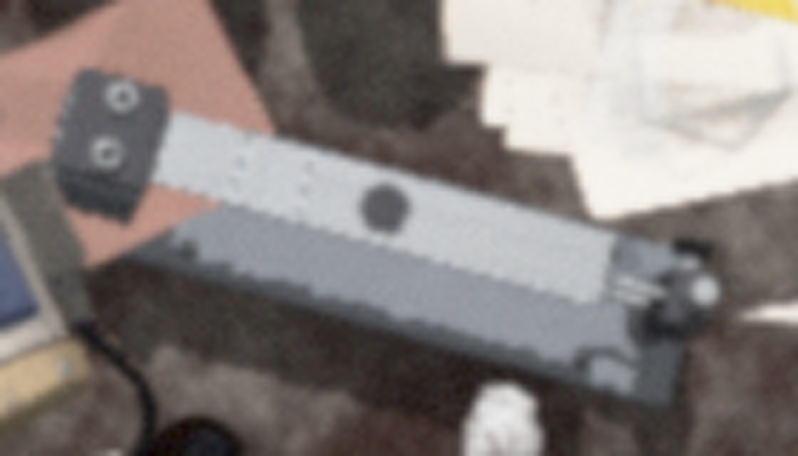

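View pics/sceneL.png

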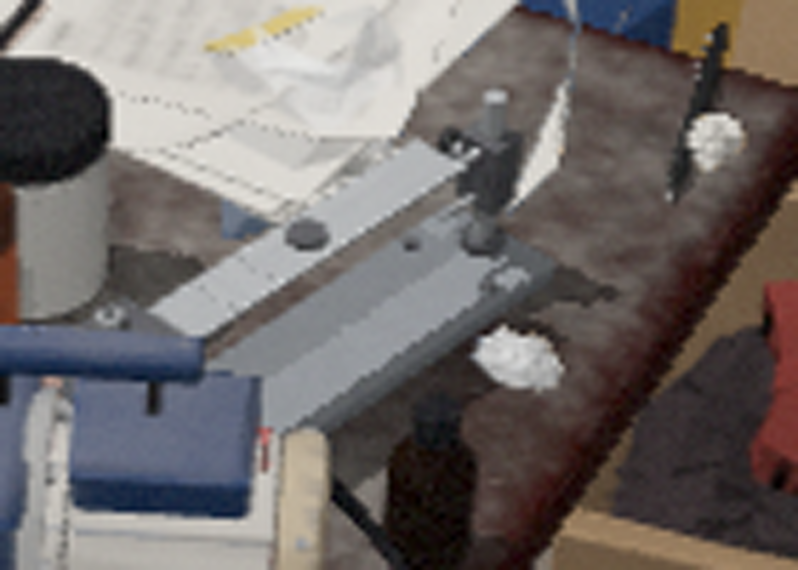

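```bash
python3 - <<'E'
from h import *
a=load("top0.npz");b=load("scene0.npz")
c=cv2.resize(a["image"][238:282,450:490],None,fx=13,fy=13,interpolation=cv2.INTER_NEAREST)
d=cv2.resize(b["image"][160:204,375:415],None,fx=13,fy=13,interpolation=cv2.INTER_NEAREST)
cv2.imwrite("pics/z1.png",np.hstack([c[:,:390*2],d])[:600,:1040] if 0 else cv2.resize(np.hstack([c,d]),(800,440)))
np.set_printoptions(linewidth=250)
def Z(f,us,vs): return np.array([[int(round(1000*pt(f,u,v)[2])) for u in us] for v in vs])
print("top");print("    ",np.arange(456,484));
for v in range(242,276):print(v,Z(a,range(456,484),[v])[0])
print("scene",np.arange(384,408))
for v in range(160,204):print(v,Z(b,range(384,408),[v])[0])
E
```

```text
top
     [456 457 458 459 460 461 462 463 464 465 466 467 468 469 470 471 472 473 474 475 476 477 478 479 480 481 482 483]
242 [-4 -2 -2 83 84 84 82 84 84 83  1  4  1  2  6  4  0  0 -4 -3 -1 -5  1  0  0  1  0  0]
243 [ 4  0 -2 86 81 82 -2  0 -5  2 -4  2 -1  3 -1 -1  0 -2 -5  0 -2  0  5  4  3 -1 -4  6]
244 [81  5  6  3 -5  1 -3 -5  4 -1 -2  3  0 -8 -3 -3 -4  2 -3 -1 -4  2  2  0 -2  5  1  0]
245 [79 81 80 80 18  8 -3  0 -1  4 -3  4 -1 -2  0 -2  0 -1  0  0  0 -3 -2  1  0  1  3 -2]
246 [81 83 83 80 81 82 82 11 13  7 -2 -8  0 -4 -2 -2  2  0  0 -3  2  0 -1  2 -1 -3  0  3]
247 [83 77 83 82 82 80 82  9 14 16 11 17 13 -2 -2 -3  0 51 59 58 62 65 59  0 -3  1 -4 -3]
248 [81 81 85 79 80 85 79 12 12  9 14 15 14 14 14 13  6 59 58 58 62 68 63 59 -4 -4  4 -2]
249 [78 80 80 78 83 83 11 14 12  8 14 15 15 11 13 16 11 52 55 56 64 59 61 57 -4 -2  5  4]
250 [80 76 78 85 81 81 19 11 10 10 18 14 11 15 14 17  8 12 58 56 62 56 52 62  1 -2  5  0]
251 [81 82 83 85 81 83 14 14 14 12 14 16 12 14 15 13 11 15 57 57 59 60  7 -2 -1 -3  3 -5]
252 [82 79 84 79 81 82  6 11 13 13  9 15 14  9 11 16 63 71 72 71 74 57  0 -2 
[... 5198 characters left out ...]
 13  9  7 15 14 10 12 12 15  9 16 15 13  9 14 10 -3]
196 [ 9 13 11 13 10 12 11 10 16 10 15 14 12 12 11 10 15 13 14 10 12  9 12  9]
197 [14 14 13  8 12 12 14 13 10 13 10 14  8  7 11 12 13 14 13 12 14 10 12  7]
198 [11 13 12 12 10 11 13 13 14 13 13 12  8 13 10 12  9 12 11  5 12  8  3  2]
199 [11 12 14 14 10 13 12 12 10 13 15 12 10 14 11 14 11 10  8 10  8  1  0 -4]
200 [13 13 12 14 11 17 12 11 13 12 14 14 14 10 13 15 12 10  6  6  0  0  0  0]
201 [960  12  13   9  12   7  15  11  14  13  17  13   9  16  13   9  12   8   6   1   0   3  -1   4]
202 [ 6 10 12  6 10 10  9 12 13 11 12 12 11 13 10 13  4  5 -1  2  4  1  0 -2]
203 [14 14 10 13 14 15 10 12 12  9 14 14 14  8  6  8  2  0 -1  1  0 -1 -2  3]
```

View pics/z1.png

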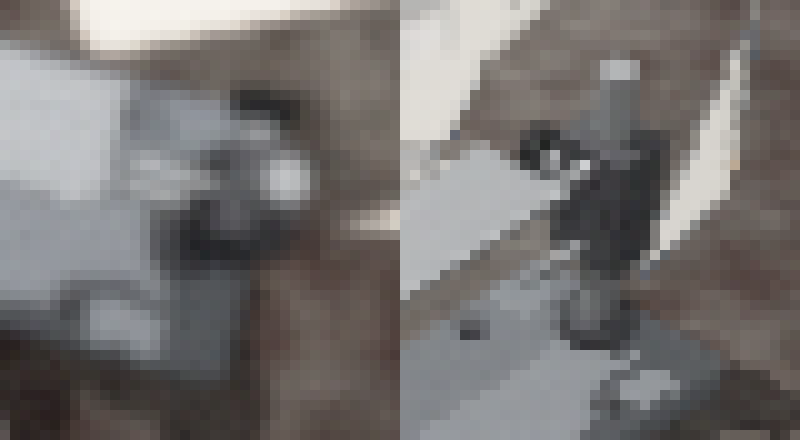

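```bash
python3 - <<'E'
from h import *
from bench import monitor
from scipy.spatial.transform import Rotation as R
a=load("top0.npz");b=load("scene0.npz")
for f,box,z in((a,(412,231,434,252),.084),(b,(352,182,376,200),.084)):
    u0,v0,u1,v1=box;g=cv2.cvtColor(f["image"],cv2.COLOR_BGR2GRAY)[v0:v1,u0:u1]
    m=(g<125).astype(np.uint8)
    n,l,st,c=cv2.connectedComponentsWithStats(m);print(st.tolist())
    # component nearest box centre
    k=1+np.argmin(np.hypot(*(c[1:]-[(u1-u0)/2,(v1-v0)/2]).T));u,v=c[k]+[u0,v0]
    P=plane(f,u,v,z);print("rivet px",u.round(1),v.round(1),st[k],P.round(4),"depth med",np.median([pt(f,x+u0,y+v0)[2] for y,x in zip(*np.where(l==k))]).round(4))
    if f is a:Pa=P
z=lambda f,L:np.mean([pt(f,u,v)[2] for u,v in L]).round(4)
print("strip",z(a,[(u,v) for u in range(445,459) for v in range(247,252)]))
print("up pin",z(a,[(462,254),(463,254),(464,254),(465,254),(466,254),(464,255),(465,255),(466,255),(467,255),(468,255),(467,256),(468,256)]))
print("lo pin",z(a,[(462,256),(463,256),(464,256),(462,257),(463,257),(464,257),(465,257),(466,257),(467,257),(466,258),(467,258),(468,258)]))
print("strip dir check: tip",plane(a,461,251,.08),"clamp end",plane(a,384,231,.08))
s=monitor.read_state();q=s["tool_rot"];Rm=R.from_quat(np.r_[q[1:],q[0]]).as_matrix();print(Rm.round(3))
print("delta tool cm",(Rm.T@(np.r_[Pa[:2],.12]-s["tool_pos"])*100).round(2))
E
```

```text
[[0, 0, 22, 21, 342], [1, 0, 21, 6, 74], [7, 7, 7, 8, 46]]
rivet px 422.0 241.1 [ 7  7  7  8 46] [ 0.4814 -0.2566  0.084 ] depth med 0.0847
[[0, 0, 24, 18, 315], [0, 5, 7, 6, 23], [8, 7, 8, 5, 33], [9, 8, 15, 10, 61]]
rivet px 363.4 190.9 [ 8  7  8  5 33] [ 0.4844 -0.2535  0.084 ] depth med 0.0845
strip 0.08
up pin 0.0689
lo pin 0.0436
strip dir check: tip [ 0.4610542  -0.33871849  0.08      ] clamp end [ 0.50364807 -0.17757051  0.08      ]
[[ 0.95   0.313 -0.001]
 [ 0.313 -0.95   0.002]
 [-0.    -0.002 -1.   ]]
delta tool cm [ 37.68 -25.48  12.98]
```

```bash
python3 -m handwheel '[[-1,1.5,-1,0,0],[-1,4,-2.7,0,0],[-1,6.5,-4.4,0,0],[-1,9,-6.1,0,0],[-1,11.5,-7.8,0,0],[-1,14,-9.5,0,0],[-1,16.5,-11.1,0,0],[-1,18.8,-12.7,0,0]]' 20
```

```text
time_s: 0.77
tool_pos: [0.3433, -0.436, 0.2499]
tool_rot: [-0.0, 0.987, 0.159, -0.0]
wrist_force: [0.3, -0.8, -0.3]
width: 0.0001
```

```bash
python3 -m handwheel '[[-1,2.5,-1.7,0,0],[-1,5,-3.4,0,0],[-1,8,-5.4,0,0],[-1,11,-7.4,0,0],[-1,14,-9.5,0,0],[-1,16.5,-11.2,0,0],[-1,18.3,-12.4,0,0],[-1,18.9,-12.8,0,0]]'
```

```text
time_s: 1.43
tool_pos: [0.4841, -0.2524, 0.2501]
tool_rot: [-0.001, 0.987, 0.162, 0.0]
wrist_force: [0.8, 0.8, 0.5]
width: -0.0002
```

```bash
python3 -m handwheel '[[-1,-0.2,0.1,1,0],[-1,-0.2,0.2,3,0],[-1,-0.2,0.2,5.5,0],[-1,-0.2,0.2,8,0],[-1,-0.2,0.2,10,0],[-1,-0.2,0.2,11.5,0],[-1,-0.2,0.2,12.3,0],[-1,-0.2,0.2,12.5,0]]'
python3 - <<'E'
from bench import monitor, viewer, bot
from h import *
for n in("scene","top"):
    f=viewer.grab_frame(n);np.savez(f"{n}1.npz",**f)
    x=f["image"][190:290,350:490] if n=="top" else f["image"][110:210,310:450]
    cv2.imwrite(f"pics/{n}1.png",cv2.resize(x,None,fx=5.7,fy=5.7,interpolation=cv2.INTER_CUBIC))
s=monitor.read_state();print({k:np.round(v,4).tolist() for k,v in s.items()})
E
```

```text
time_s: 2.1
tool_pos: [0.4779, -0.2608, 0.1229]
tool_rot: [-0.001, 0.988, 0.157, -0.002]
wrist_force: [-0.5, 0.2, 0.7]
width: -0.0001
{'time_s': 2.2, 'joint_pos': [0.7939, 0.2235, -0.3851, 1.8491, 0.0947, 1.0873, -0.8803], 'joint_velocities': [-0.0048, -0.0174, -0.0101, -0.0249, -0.0024, 0.0042, -0.0019], 'joint_torque': [0.1205, -37.9976, -2.1808, -27.5644, 0.0398, -0.0109, -0.0042], 'tool_pos': [0.4797, -0.2606, 0.1251], 'tool_rot': [0.0, 0.9875, 0.1579, -0.0004], 'wrist_force': [1.0508, 0.5655, 0.7671], 'ft_torque': [0.0043, -0.0975, -0.0014], 'width': -0.0}
```

View pics/scene1.png

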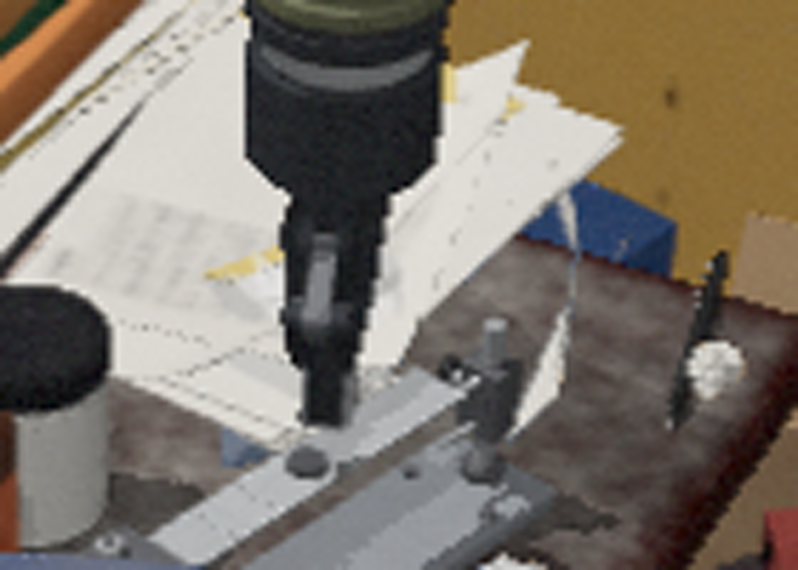

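View pics/top1.png

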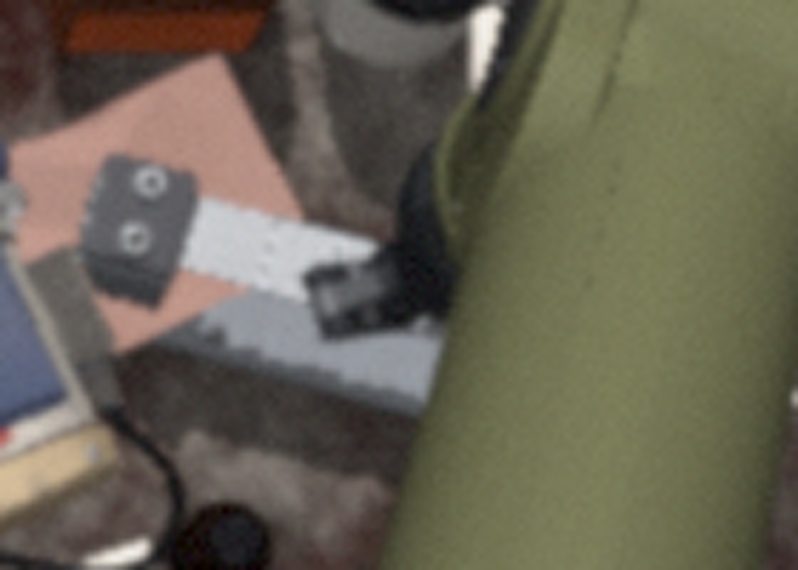

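```bash
python3 -m handwheel '[[-1,0.1,-0.1,0.2,0],[-1,0.2,-0.2,0.5,0],[-1,0.3,-0.3,0.8,0],[-1,0.3,-0.3,1.1,0],[-1,0.3,-0.3,1.4,0],[-1,0.3,-0.3,1.5,0],[-1,0.3,-0.3,1.5,0],[-1,0.3,-0.3,1.5,0]]'
python3 - <<'E'
from bench import monitor, viewer, bot
from h import *
f=viewer.grab_frame("scene");np.savez("scene2.npz",**f)
cv2.imwrite("pics/scene2.png",cv2.resize(f["image"][130:210,330:430],None,fx=7,fy=7,interpolation=cv2.INTER_CUBIC))
s=monitor.read_state();print({k:np.round(s[k],4).tolist() for k in("time_s","tool_pos","wrist_force","joint_pos")})
E
```

```text
time_s: 2.87
tool_pos: [0.4824, -0.2557, 0.1103]
tool_rot: [0.0, 0.987, 0.159, -0.0]
wrist_force: [0.5, 1.2, 0.1]
width: 0.0
{'time_s': 2.9167, 'tool_pos': [0.4825, -0.2558, 0.1104], 'wrist_force': [0.8818, -0.194, 0.0508], 'joint_pos': [0.7846, 0.2401, -0.3874, 1.8627, 0.1034, 1.0581, -0.8956]}
```

View pics/scene2.png

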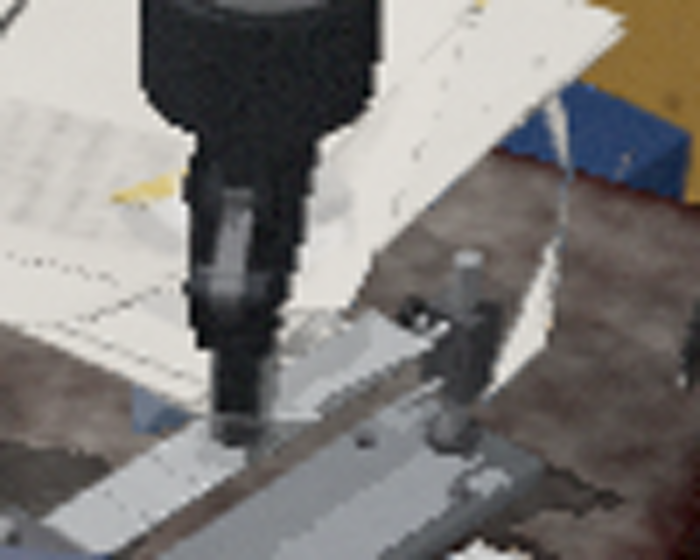

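The fingertips are directly over the rivet, at crop (240,435). Contact should come at a TCP height of about 0.103 m. I'll lower to about 4 mm past that and check the force.

```bash
python3 -m handwheel '[[-1,0,0,0.2,0],[-1,0,0,0.4,0],[-1,0,0,0.6,0],[-1,0,0,0.75,0],[-1,0,0,0.9,0],[-1,0,0,1.05,0],[-1,0,0,1.1,0],[-1,0,0,1.1,0]]'
cat > chk.py <<'E'
import sys
from bench import monitor, viewer, bot
from h import *
n=sys.argv[1]
f=viewer.grab_frame("scene");np.savez(n+".npz",**f)
cv2.imwrite(f"pics/{n}.png",cv2.resize(f["image"][150:210,340:420],None,fx=9,fy=9,interpolation=cv2.INTER_CUBIC))
s=monitor.read_state();print({k:np.round(s[k],4).tolist() for k in("time_s","tool_pos","wrist_force")})
# heights of scene pixels near the line of the strip's centre towards the tip
d=np.array([.461-.5036,-.3387+.1776]);d/=np.linalg.norm(d);o=np.array([.4825,-.2555])
P=[];
for v in range(150,205):
    for u in range(345,405):
        p=pt(f,u,v);w=p[:2]-o;P.append((w@d,abs(w@[-d[1],d[0]]),p[2]))
P=np.array(P)
for lo in range(25,110,5):
    m=(P[:,0]>lo/1e3)&(P[:,0]<(lo+5)/1e3)&(P[:,1]<.010)&(P[:,2]>.03)
    if m.sum():print(lo,m.sum(),(1000*np.sort(P[m,2])).round(0).astype(int).tolist()[:25],"med",(1e3*np.median(P[m,2])).round(1))
E
python3 chk.py s3
```

```text
time_s: 3.58
tool_pos: [0.4825, -0.2559, 0.0996]
tool_rot: [0.0, 0.987, 0.159, 0.0]
wrist_force: [-0.5, -0.5, 3.4]
width: 0.0001
{'time_s': 3.6333, 'tool_pos': [0.4825, -0.256, 0.0997], 'wrist_force': [-1.5374, 0.1969, 4.1755]}
25 5 [73, 74, 74, 75, 75] med 74.4
30 10 [68, 71, 72, 73, 73, 74, 74, 75, 75, 75] med 73.6
35 11 [70, 70, 71, 72, 72, 73, 73, 74, 74, 74, 76] med 72.6
40 9 [69, 71, 71, 72, 74, 74, 74, 75, 76] med 73.6
45 8 [71, 71, 71, 72, 72, 73, 75, 75] med 71.7
50 10 [69, 70, 70, 71, 71, 72, 72, 73, 73, 77] med 71.4
55 11 [68, 69, 69, 70, 71, 71, 71, 72, 72, 72, 74] med 70.8
60 11 [68, 69, 70, 71, 71, 71, 73, 74, 74, 74, 74] med 70.8
65 8 [69, 70, 71, 71, 72, 72, 72, 74] med 71.5
70 8 [68, 68, 69, 71, 71, 72, 72, 73] med 71.2
75 10 [67, 68, 69, 70, 70, 70, 72, 72, 72, 73] med 70.4
80 5 [66, 69, 69, 69, 70] med 69.2
85 1 [43] med 43.1
90 8 [43, 44, 45, 64, 66, 67, 68, 69] med 65.1
95 5 [41, 45, 47, 68, 70] med 46.7
100 7 [42, 44, 44, 47, 64, 68, 69] med 47.3
105 37 [38, 42, 44, 45, 45, 45, 46, 49, 50, 50, 51, 51, 55, 55, 55, 55, 58, 60, 63, 63, 64, 65, 65, 66, 66] med 62.6
```

View pics/s3.png

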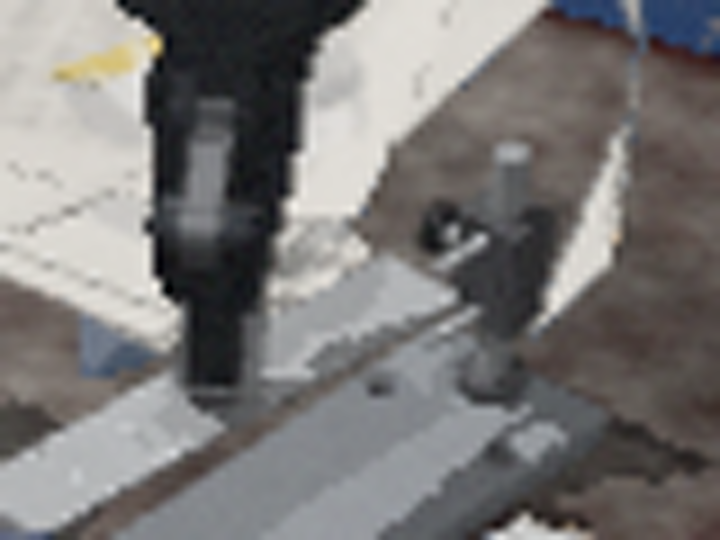

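The picture shows the strip's free end at crop (440,290), still level with the upper pin. It has sunk about 11 mm at 3.5 N, so roughly 13 mm more is needed, which is about 5.3 mm at the rivet.

```bash
python3 -m handwheel '[[-1,0,0,0.1,0],[-1,0,0,0.2,0],[-1,0,0,0.3,0],[-1,0,0,0.4,0],[-1,0,0,0.5,0],[-1,0,0,0.5,0],[-1,0,0,0.5,0],[-1,0,0,0.5,0]]'; python3 chk.py s4
```

```text
time_s: 4.3
tool_pos: [0.4827, -0.2559, 0.0951]
tool_rot: [0.0, 0.987, 0.159, 0.0]
wrist_force: [-2.0, -0.6, 7.8]
width: 0.0001
{'time_s': 4.35, 'tool_pos': [0.4827, -0.256, 0.0951], 'wrist_force': [-1.4085, -0.7602, 7.7089]}
25 9 [65, 65, 65, 65, 65, 66, 67, 68, 71] med 65.4
30 9 [63, 64, 65, 65, 65, 66, 66, 66, 67] med 65.5
35 8 [62, 62, 63, 65, 65, 66, 66, 66] med 64.8
40 8 [61, 63, 64, 64, 64, 64, 65, 68] med 64.1
45 9 [60, 62, 63, 64, 64, 65, 65, 65, 65] med 63.6
50 9 [62, 62, 62, 62, 62, 64, 64, 64, 64] med 62.5
55 7 [59, 61, 61, 63, 63, 64, 64] med 63.3
60 10 [58, 59, 59, 59, 60, 61, 61, 62, 62, 63] med 60.2
65 10 [58, 59, 60, 60, 60, 60, 60, 61, 62, 62] med 60.1
70 7 [56, 59, 60, 60, 61, 61, 62] med 60.3
75 11 [57, 57, 57, 57, 58, 59, 60, 60, 60, 61, 61] med 59.1
80 5 [56, 58, 58, 58, 60] med 57.9
85 1 [70] med 70.3
90 3 [64, 67, 70] med 67.0
95 4 [42, 65, 66, 69] med 65.7
100 7 [42, 43, 47, 59, 64, 68, 70] med 58.7
105 37 [40, 40, 41, 42, 43, 43, 44, 45, 46, 47, 48, 49, 50, 50, 51, 51, 52, 54, 55, 55, 56, 57, 57, 59, 60] med 55.2
```

View pics/s4.png

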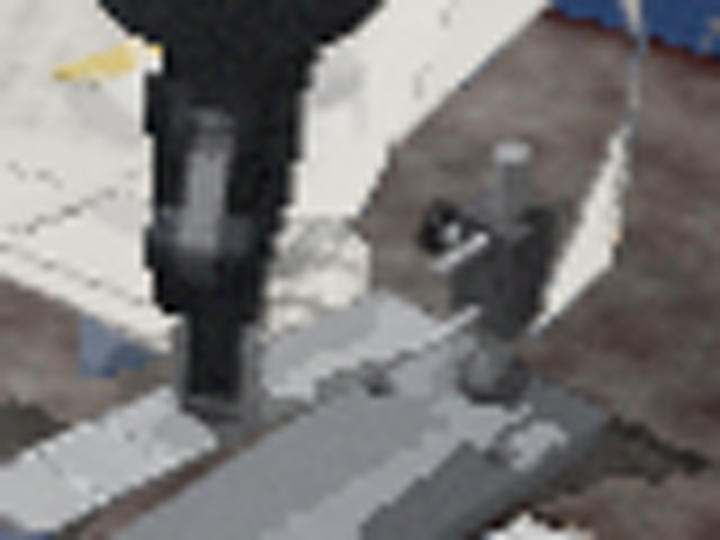

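The free end is now between the pins, with its centre at about 56 mm against a gap at about 55 mm. I'll add a 0.5 mm trim and hold for two seconds.

```bash
python3 -m handwheel '[[-1,0,0,0.05,0],[-1,0,0,0.05,0],[-1,0,0,0.05,0],[-1,0,0,0.05,0],[-1,0,0,0.05,0],[-1,0,0,0.05,0],[-1,0,0,0.05,0],[-1,0,0,0.05,0]]'; python3 -m handwheel '[[-1,0,0,0,0],[-1,0,0,0,0],[-1,0,0,0,0],[-1,0,0,0,0],[-1,0,0,0,0],[-1,0,0,0,0],[-1,0,0,0,0],[-1,0,0,0,0]]'; python3 -m handwheel '[[-1,0,0,0,0],[-1,0,0,0,0],[-1,0,0,0,0],[-1,0,0,0,0],[-1,0,0,0,0],[-1,0,0,0,0],[-1,0,0,0,0],[-1,0,0,0,0]]'; python3 -m handwheel '[[-1,0,0,0,0],[-1,0,0,0,0],[-1,0,0,0,0],[-1,0,0,0,0],[-1,0,0,0,0],[-1,0,0,0,0],[-1,0,0,0,0],[-1,0,0,0,0]]'; python3 chk.py s5 | grep -E "time|^75|^80"
```

```text
time_s: 5.02
tool_pos: [0.4828, -0.2559, 0.0947]
tool_rot: [0.0, 0.987, 0.159, 0.0]
wrist_force: [-2.3, 0.8, 8.5]
width: -0.0002
time_s: 5.68
tool_pos: [0.4828, -0.2559, 0.0947]
tool_rot: [0.0, 0.987, 0.159, 0.0]
wrist_force: [-2.5, -0.1, 8.2]
width: -0.0001
time_s: 6.35
tool_pos: [0.4828, -0.2559, 0.0946]
tool_rot: [0.0, 0.987, 0.159, 0.0]
wrist_force: [-2.8, 0.5, 7.9]
width: -0.0
time_s: 7.02
tool_pos: [0.4828, -0.2559, 0.0946]
tool_rot: [0.0, 0.987, 0.159, 0.0]
wrist_force: [-1.8, -0.3, 8.2]
width: 0.0001
{'time_s': 7.0667, 'tool_pos': [0.4828, -0.256, 0.0947], 'wrist_force': [-1.8161, 0.5411, 8.6339]}
75 8 [53, 56, 56, 58, 58, 58, 59, 62] med 58.0
80 3 [56, 57, 57] med 56.7
```

The hold was steady for more than 2 s with the free end centred at about 55.5 mm. Now I'll release by moving straight up.

```bash
python3 -m handwheel '[[-1,0,0,-0.3,0],[-1,0,0,-0.8,0],[-1,0,0,-1.5,0],[-1,0,0,-2.5,0],[-1,0,0,-4,0],[-1,0,0,-6,0],[-1,0,0,-7.5,0],[-1,0,0,-8,0]]'; python3 -m handwheel '[[-1,0,0,0,0],[-1,0,0,0,0],[-1,0,0,0,0],[-1,0,0,0,0],[-1,0,0,0,0],[-1,0,0,0,0],[-1,0,0,0,0],[-1,0,0,0,0]]'; python3 chk.py s6
```

```text
time_s: 7.73
tool_pos: [0.4837, -0.256, 0.1766]
tool_rot: [0.001, 0.987, 0.159, 0.002]
wrist_force: [-0.1, 0.7, 0.2]
width: 0.0005
time_s: 8.4
tool_pos: [0.4823, -0.2556, 0.1736]
tool_rot: [-0.0, 0.987, 0.159, -0.0]
wrist_force: [0.4, 0.1, 0.7]
width: -0.0002
{'time_s': 8.45, 'tool_pos': [0.4824, -0.2557, 0.1737], 'wrist_force': [-0.0636, -0.1978, -0.4641]}
25 10 [77, 79, 80, 80, 80, 80, 81, 81, 83, 83] med 80.2
30 15 [75, 76, 79, 79, 80, 80, 81, 81, 81, 82, 82, 82, 82, 83, 83] med 81.1
35 7 [79, 81, 81, 82, 82, 82, 83] med 81.6
40 9 [79, 80, 80, 80, 81, 81, 81, 82, 83] med 80.8
45 12 [77, 79, 79, 80, 80, 81, 81, 82, 83, 83, 84, 84] med 80.9
50 8 [77, 78, 80, 80, 80, 83, 84, 84] med 80.2
55 10 [76, 77, 78, 78, 80, 80, 82, 82, 83, 84] med 79.9
60 8 [77, 77, 78, 79, 79, 80, 82, 83] med 79.3
65 9 [78, 79, 79, 80, 80, 80, 82, 83, 83] med 79.8
70 15 [76, 77, 77, 77, 78, 79, 79, 80, 80, 80, 80, 81, 81, 83, 84] med 79.9
75 10 [78, 78, 79, 80, 81, 81, 82, 82, 84, 84] med 81.0
80 8 [76, 78, 78, 78, 81, 82, 82, 82] med 79.7
85 2 [47, 79] med 62.8
90 3 [42, 43, 46] med 42.9
95 2 [42, 44] med 43.3
100 8 [39, 43, 43, 44, 65, 66, 66, 69] med 54.5
105 38 [41, 42, 43, 44, 44, 45, 45, 46, 46, 46, 46, 48, 50, 52, 53, 53, 53, 54, 55, 56, 57, 58, 61, 62, 65] med 55.6
```

View pics/s6.png

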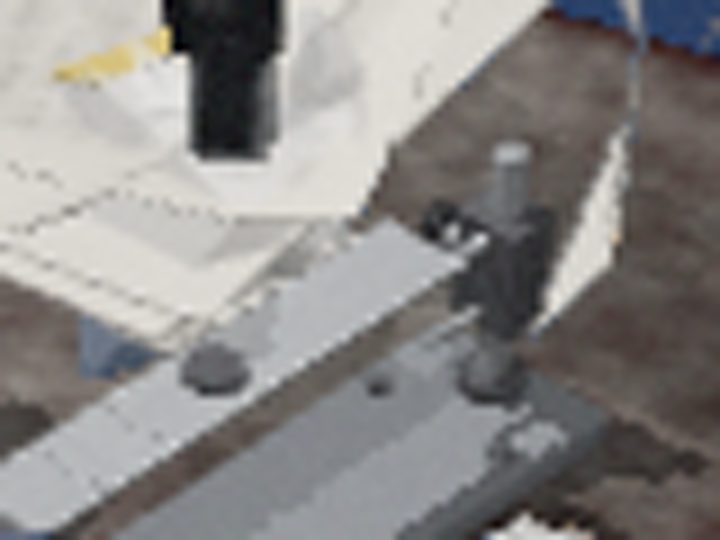

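The strip is back up, level at about 80 mm, with its free end at crop (420,250). The fingers are well clear of it and the post hasn't moved.

```bash
python3 -c "
from bench import monitor, viewer, bot
print(bot.finish_job())"
```

```text
the job is handed in; nothing more can be done
None
```

I pressed the longer (right-hand) spring on its rivet with closed fingertips until its free end was level with the gap. I held it there for about 2.5 s, then lifted straight off and handed the job in at about 8.5 s.

- **Hold:** the free end's centre was at about 55.5 mm, against about 55 mm measured for mid-gap. The wrist force was about 8 N, and the grasp point was within about 3 mm of the rivet's centre.
- **After release:** the strip reads level at about 80 mm again, about 24 mm above the gap. The wrist force is back to about zero, the fingers are about 70 mm above the rivet, and the pins look unmoved. The short spring was never approached.
- **Disagreement:** the two cameras placed the rivet about 4 mm apart, so I aimed between them. Single depth readings scatter by about 2–3 mm, well inside the 10 mm tolerance. No check failed.

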